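# Lift-test a safety valve in the pipe vise

## Task

Crank the pipe vise down until its upper jaw grips the brass safety valve firmly, then let go of the crank, take the valve's pull knob and draw it straight out against its spring until the ring mark on the stem stands level with the face of the brass nut that the stem comes out of. Finish while still holding the knob at that mark, with the valve still clamped where it lay in the jaws; do not let go, and leave everything else on the bench alone.

Things in the scene. Friction and masses are not known exactly. Their poses are not given: they have to be found in the camera images.
- vise: grey yoke pipe vise bolted on a steel plate 150 x 170 x 12 mm. Origin: under the plate's centre. The vise's upright screw is its z axis. Its x axis is level and runs along the valve, which points to -x; the valve's axis is 72 mm above the bench. Arms at y = +-53 mm, crossbar on top to z 176 mm (nut boss 186 mm), 124 mm wide in y, 40 mm in x.
- jaw: upper V jaw (120 degrees) on the screw. Origin: apex of its V, on the screw axis. It only moves down and up, 5 mm per turn of the crank. It touches the valve when this apex is 94 mm above the bench; cranking on presses the valve into the lower V jaw. At the start the apex stands 100 to 106 mm high.
- crank (a joint): turn of the screw's crank, rad; grows clockwise seen from above and lowers the jaw 0.8 mm per rad; 0 = jaw 12 mm clear, first touch at about 15.1; a grip is firm 0.5 to 1 rad later, when the crank plainly stiffens. Starts at 0 to 7. The screw runs with 0.25 N m of friction (about 5 N at the grip), about twice that when firm, and stays where it is left.
- crank_grip (a point): centre of the crank's upright black grip, 20 mm diameter and 50 mm tall, which spins freely on its pin, so it can be pinched from above and led round without turning the hand. It circles the screw axis at 55 mm radius and sinks with the jaw (centre 250 mm above the bench at joint 0, 238 mm at first touch). The steel crank arm's top is 27 mm below this centre, its hub's top 23 mm below.
- valve: brass safety valve lying loose in the lower V jaw. Origin: centre of its hexagon body (38 mm across flats, 60 mm long), on its axis. Its own -x axis is the pulling direction: bonnet 31 mm diameter, then a brass nut, then the steel stem with the pull knob. It lies within 7 mm of the screw axis. About 0.6 kg.
- nut_face (a point): centre of the outer face of the brass nut (23 mm wide) where the 9 mm steel stem comes out, 92 mm from the valve's origin along its -x axis
- pull_knob (a point): centre of the round steel pull knob on the stem's end, 28 mm diameter, 24 mm long along the valve's axis, 72 mm above the bench; 36 mm from the nut's face at rest (24 mm of bare stem between), 51 mm when the ring mark is level with that face. It moves along the valve's -x axis.
- stem (a joint): how far the stem is pulled out, m: 0 at rest, 0.015 when the black ring engraved on the stem, hidden inside the nut at rest, has come out level with the nut's face; stop at 0.026. A spring pulls it back: 5 N at rest, about 10.5 N at the ring mark (350 N/m).
- spanner: bystander: open-ended spanner lying left of the vise, 170 mm long
- tape_roll: bystander: white roll of thread tape, 54 mm diameter, 14 mm high, right of the vise
- small_valve: bystander: smaller brass valve standing upright, 94 mm tall, right of the vise
- union_nut: bystander: steel hexagon nut lying flat, 36 mm wide, 22 mm high, beside the pull knob
- beaker: bystander: glass beaker, 70 mm diameter, 85 mm tall, at the right of the bench
- amber_bottle: bystander: amber bottle, 72 mm diameter, 150 mm tall, at the left of the bench
- sample_jar: bystander: white jar, 60 mm diameter, 75 mm tall, at the left of the bench
Mind the look-alikes: they are no part of the job. What is shaped like the valve but purple or red is not meant.

How it is judged:
By the outcome, as a careful person would: the job done as asked, in the order asked, and still so for the second after the job is handed in, while the arm keeps its last pose, push and grip.
It also fails if it takes over 61 s, if anything falls off the work surface, if the arm or the gripper's body presses on something with over 40 N, if the wrist force passes 120 N, or if a joint passes its speed limit or range.

## Robot

A 6-joint arm with a two-finger parallel gripper is mounted at the origin on the work surface. World frame = base frame: x ahead of the robot, y to its left, z up, the work surface at z = 0. Lengths are in m, angles in rad, forces in N, time in s.
With the tool pointing down it reaches from about 0.275 to 1 m from the base axis. Payload 8.4 kg.
Tool frame: the origin (TCP) lies on the mounting face of the last link; the fingertips stand 173 mm ahead of it and the grasp point (between the pads) lies 155 mm ahead of it (env.tips_ahead is the distance from the TCP to the fingertips, in m); z points along the fingers, x is the direction in which the jaws open and shut, and the axes are right-handed (so a half turn about z gives the same grasp; the last joint's range is limited). The gripper opens to 85 mm and grips with 20 to 120 N. Pads are 22 mm wide; open, the fingers measure 114 mm over their backs; the gripper's body (76 mm by 85 mm) begins 54 mm behind the grasp point. The pads swing forward as they close: fully open they stand 13 mm farther back than shut.
Start: joints at [-1.222, 0.353, 1.633, -0, 1.155, -0.002], TCP at [0.215, -0.587, 0.405] pointing down, gripper open.
Joint ranges: [-2.63, 2.63], [-0.92, 2.1], [0.06, 2.66], [-1.3, 4.44], [0, 2.69], [-3.02, 3.02]. Speed limits (rad/s): [2.22, 2.22, 2.79, 3.14, 3.14, 3.14].

## Interface

Orientations are given as [roll, pitch, yaw] about the fixed x, y, z axes, in that order (R = Rz(yaw) Ry(pitch) Rx(roll)).
In Python, from station import env gives the robot as it stands. The module is installed in compiled form; this text tells all that it offers.
- The arm moves only by the tool send_rows, never from a script. Its argument "commands" is a list of rows, each a list of 6 numbers: the shift along the tool's x, y, z normalised to -1 to 1, where 1 is 120 mm, then the turn, a rotation vector about the tool's x, y, z normalised to -1 to 1, where 1 is 90 degrees. A call has 1 to 20 rows; each row shifts and turns the commanded pose from where the row before left it, along the tool's axes as they then stand; what a row does not reach is not made up. A row lasts 1/8 s, in which the tool goes at most 62.5 mm and 10.7 degrees, less where a joint would pass 70% of its speed; a pose out of reach is approached as far as the arm can. A call with a number of a shift or a turn outside -1 to 1 is refused whole. A call with a gripper value outside its range is refused whole. "jaw" is the opening, from 0 (shut) to 1 (fully open), set as the call begins (left out, the last holds). The fingers move at their own pace and stop on an object; "force" is the grip in N (left out, the last holds). Time passes only in rows, so rows that do not move let the fingers close. It gives the time, the measured TCP pose, the force and the opening at its end, in the units of the state.
- env.observe(): the state, without advancing time (a new reading comes with each control period).
- env.get_image(name): name is "side" or "top"; returns the picture (480x640x3 uint8, red, green, blue); there is no depth.
- env.calibration(name): a dict with "mtx" (3x3 intrinsics, pixels), "D" ([k1, k2, p1, p2, k3] as OpenCV has them; the pictures are not rectified), "eye" and "rotation" of the camera in the world. Camera axes: x right, y down, z forward; pixel columns grow to the right and rows downward; lengths in m; the calibration is good to about 2 mm. A picture is of the moment at which its call begins. calibration takes no time and is no camera call.
- env.job_done(): hands the job in, once; it reports no verdict.
Trained networks look in the newest picture that a camera, given by its name, has taken for a name from the list of things; names that differ only in an ending like _2 or _b are one class to them, and where a whole thing is asked for, a point or a joint stands for the part that bears it (a point fixed in the world has none). Each returns a list of dicts, best first, with "conf" (0 to 1); they miss things now and then, are a little off and sometimes report something else, mostly with a low value. They report only what shows in the picture. A call takes as long as a camera call. They do not tell look-alikes from the thing itself.
- env.recognise(camera, thing): "centre" ([x, y, z] in m, in world coordinates, good to about 4 mm: the middle of the surface that is visible of it).
- env.outline_of(camera, thing): "pixels" (480x640 bool, what is visible of it).
- env.landmark_of(camera, thing): "centre" ([x, y, z] in m, in world coordinates, good to about 4 mm: a listed point, or the origin of a listed thing).
The state is a dict: "time": time; "qpos": joint angles; "qvel": joint speeds; "tau": joint torques, N m; "position": TCP position; "tool_rot": TCP orientation; "contact_force": force on the tool from outside, world axes, zero at the start; "wrist_torque": the same for the moment, N m; "opening": opening from 0.0 (shut) to 1.0 (fully open).
Only numpy, scipy, OpenCV 4.12 (cv2) and the standard library are available. Lean on these libraries where they do the work, as an engineer would, in place of code of your own. Each camera call takes 0.05 s, during which the arm holds its last target.

## Working session

There is one attempt and no reset: what is moved stays moved. The work goes in short steps, Python scripts to look and compute and a tool call to move; the robot and the scene stay as the last step left them, time stands still between calls to the robot, and variables do not carry over. Pictures are saved under pics/ and viewed, and the job is handed in when it is done.

Besides the shell and the picture viewer there is one more tool, called after "Emit:" as a command line: name --pt "numbers of a row" for each row, then --argument value for the rest. send_rows: Moves the arm, as the interface text tells. Its arguments: {"type":"object","properties":{"commands":{"type":"array","items":{"type":"array","items":{"type":"number"}}},"jaw":{"type":"number"},"force":{"type":"number"}},"required":["commands"]}

```bash
mkdir -p pics
python3 - <<'E'
from station import env
import cv2
print(env.observe())
for c in("side","top"):
    im=env.get_image(c); cv2.imwrite(f"pics/{c}0.png",im[:,:,::-1])
    print(c,env.calibration(c))
    for t in ("crank_grip","pull_knob","nut_face","valve","vise","jaw"):
        print(c,t,[(round(d['conf'],2),d['centre'].round(3) if hasattr(d['centre'],'round') else d['centre']) for d in env.landmark_of(c,t)][:4])
E
```

```text
{'time': 0.0, 'qpos': array([-1.22241089e+00,  3.53673150e-01,  1.63411085e+00,  2.34017666e-06,
        1.15522903e+00, -2.38362231e-03]), 'qvel': array([-0.00073835,  0.00018672,  0.00059051, -0.00019001, -0.00155573,
        0.00076296]), 'tau': array([-9.80195800e-04, -6.05234385e+01, -3.42068446e+01, -5.91985759e-05,
        9.01080522e-03, -4.90585739e-05]), 'position': array([ 0.21469486, -0.58672544,  0.40395587]), 'tool_rot': array([-3.14158713e+00,  1.42036192e-03, -1.22002821e+00]), 'contact_force': array([0.07137539, 0.19681839, 0.57580886]), 'wrist_torque': array([-0.04052098, -0.02792475, -0.02333438]), 'opening': 1.0038309350345636}
side {'mtx': array([[463.23754019,   0.        , 316.84209934],
       [  0.        , 463.23754019, 236.55884478],
       [  0.        ,   0.        ,   1.        ]]), 'D': array([-0.0520073,  0.       ,  0.       ,  0.       ,  0.       ]), 'eye': array([0.16915337, 0.67585553, 0.85497908]), 'rotation': array([-2.2956588 , -0.00932288, -2.59360511])}
side crank_grip [(0.68, [0.672, 0.0431, 0.2487]), (0.17, [0.6242, -0.0024, 0.0019])]
side 
[... 670 characters left out ...]
  ,  0.        ,  0.        ,  0.        ]), 'eye': array([3.35992616e-01, 1.11127540e-03, 1.51948096e+00]), 'rotation': array([-2.98540437e+00, -2.12375273e-03, -1.55930704e+00])}
top crank_grip [(0.57, [0.6695, 0.0366, 0.2461])]
top pull_knob [(0.58, [0.5012, 0.0036, 0.0734]), (0.48, [0.3451, 0.2795, 0.0179]), (0.44, [0.3084, -0.1656, 0.0215])]
top nut_face [(0.72, [0.3357, -0.1397, 0.0194]), (0.6, [0.5323, 0.0066, 0.0688]), (0.56, [0.3423, 0.2442, 0.0183])]
top valve [(0.96, [0.6287, -0.0024, 0.0707]), (0.76, [0.3444, 0.1503, 0.0169]), (0.64, [0.3906, -0.0707, 0.0223]), (0.16, [0.5688, -0.1646, 0.0005])]
top vise [(0.63, [0.6253, 0.001, 0.0007])]
top jaw [(0.63, [0.6215, -0.0028, 0.103])]
```

View pics/side0.png

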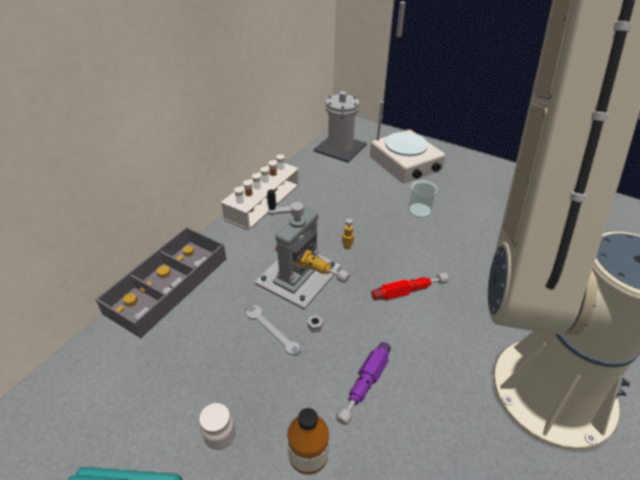

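View pics/top0.png

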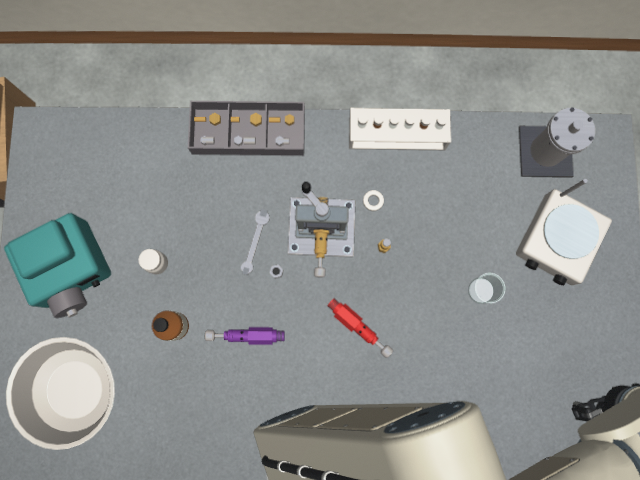

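Run:
```python
import cv2
a=cv2.imread("pics/top0.png")[170:300,230:410]; b=cv2.imread("pics/side0.png")[170:320,230:370]
cv2.imwrite("pics/z1.png",cv2.resize(a,None,fx=4.4,fy=4.4,interpolation=cv2.INTER_CUBIC))
cv2.imwrite("pics/z2.png",cv2.resize(b,None,fx=4,fy=4,interpolation=cv2.INTER_CUBIC))
```

```text
(no output)
```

View pics/z1.png

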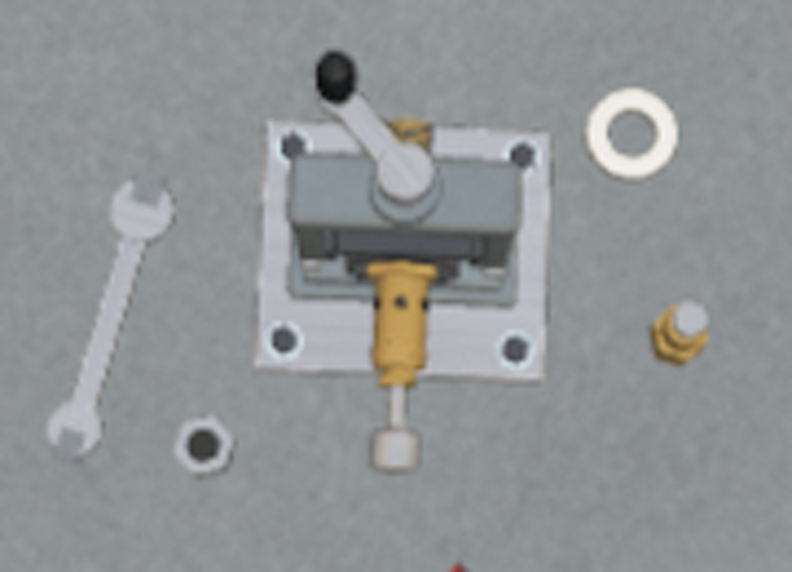

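View pics/z2.png

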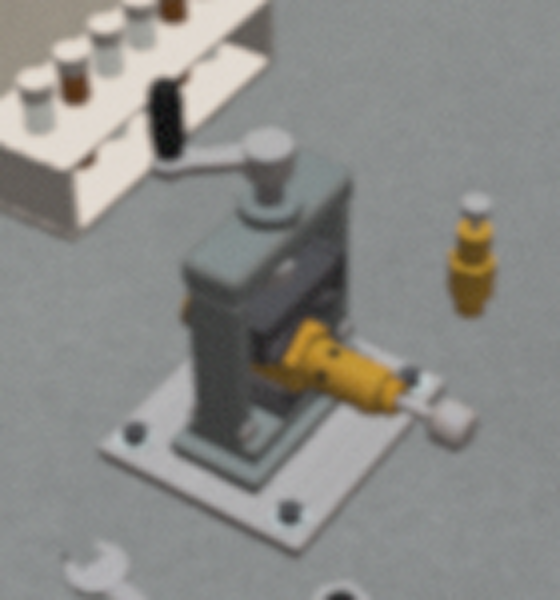

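```bash
cat > h.py <<'E'
import numpy as np, cv2
from station import env
from scipy.spatial.transform import Rotation as Ro
def ray(cam,u,v):
    c=env.calibration(cam)
    p=cv2.undistortPoints(np.array([[[u,v]]],float),c['mtx'],c['D'])[0,0]
    r=np.array(c['rotation']); R=r if r.shape==(3,3) else Ro.from_euler('xyz',r).as_matrix()
    return c['eye'],R@np.array([p[0],p[1],1.])
def atz(cam,u,v,z):
    e,d=ray(cam,u,v); return e+d*(z-e[2])/d[2]
def tri(*obs):
    A=np.zeros((3,3));b=np.zeros(3)
    for o in obs:
        e,d=ray(*o);d=d/np.linalg.norm(d);P=np.eye(3)-np.outer(d,d);A+=P;b+=P@e
    return np.linalg.solve(A,b)
def proj(cam,X):
    c=env.calibration(cam);r=np.array(c['rotation']); R=r if r.shape==(3,3) else Ro.from_euler('xyz',r).as_matrix()
    rv=cv2.Rodrigues(R.T)[0]; return cv2.projectPoints(np.array([X],float),rv,-R.T@c['eye'],c['mtx'],c['D'])[0][0,0]
E
python3 - <<'E'
from h import *
np.set_printoptions(precision=4,suppress=True)
T=lambda x,y:("top",230+x/4.4-.4,170+y/4.4-.4)
S=lambda x,y:("side",230+x/4-.4,170+y/4-.4)
cs=[(268,122),(549,131),(541,381),(255,367)]
C=np.array([atz(*T(*c),.012) for c in cs]);print(C,C.mean(0))
d=(C[0]+C[1]-C[2]-C[3]);print("yaw x",np.arctan2(d[1],d[0])); d=(C[0]+C[3]-C[1]-C[2]);print("yaw y",np.arctan2(-d[0],d[1]))
B=np.array([atz(*T(*c),.014) for c in [(293,146),(522,155),(515,348),(285,340)]]);print("bolts",B,B.mean(0))
d=(B[0]+B[1]-B[2]-B[3]);print("yaw x",np.arctan2(d[1],d[0])); d=(B[0]+B[3]-B[1]-B[2]);print("yaw y",np.arctan2(-d[0],d[1]))
cs=[(100,452),(185+0,345),(445,380),(298,553)]
for c in (cs[0],cs[2],cs[3]): print("side corner",atz(*S(*c),.012))
print("hub", atz(*T(405,172),.224), tri(T(405,172),S(270,145)))
print("grip",tri(T(337,77),S(165,119)), atz(*T(337,77),.247),atz(*S(165,119),.247))
print("knob",tri(T(395,450),S(452,423)), atz(*T(395,450),.072),atz(*S(452,423),.072))
print("nutface", atz(*T(397,386),.072),atz(*S(402,393),.072))
E
```

```text
[[ 0.7041  0.0827  0.012 ]
 [ 0.7006 -0.0849  0.012 ]
 [ 0.5501 -0.0806  0.012 ]
 [ 0.5564  0.0874  0.012 ]] [0.6278 0.0011 0.012 ]
yaw x -0.030258824486074115
yaw y -0.029238435134046288
bolts [[ 0.6892  0.0674  0.014 ]
 [ 0.6853 -0.0688  0.014 ]
 [ 0.5692 -0.0652  0.014 ]
 [ 0.5723  0.07    0.014 ]] [0.629  0.0009 0.014 ]
yaw x -0.0265829860907438
yaw y -0.02581900659530094
side corner [0.6993 0.0869 0.012 ]
side corner [ 0.5493 -0.0806  0.012 ]
side corner [0.5525 0.0899 0.012 ]
hub [0.627  0.0007 0.224 ] [0.6264 0.0005 0.2242]
grip [0.6705 0.0356 0.2469] [0.6705 0.0356 0.247 ] [0.6704 0.0358 0.247 ]
knob [0.5008 0.0043 0.0745] [0.5015 0.0045 0.072 ] [0.5015 0.0021 0.072 ]
nutface [0.5377 0.0038 0.072 ] [ 0.5386 -0.0037  0.072 ]
```

Emit:
send_rows --pt "0 0 -0.16 0 0 0.0603" --pt "0 0 -0.16 0 0 0.0603" --pt "0 0 -0.16 0 0 0.0603" --pt "0 0 -0.16 0 0 0.0603" --pt "-0.33 -0.228 0 0 0 0" --pt "-0.33 -0.228 0 0 0 0" --pt "-0.33 -0.228 0 0 0 0" --pt "-0.33 -0.228 0 0 0 0" --pt "-0.33 -0.228 0 0 0 0" --pt "-0.33 -0.228 0 0 0 0" --pt "-0.33 -0.228 0 0 0 0" --pt "-0.33 -0.228 0 0 0 0" --pt "-0.33 -0.228 0 0 0 0" --pt "-0.33 -0.228 0 0 0 0" --pt "-0.33 -0.228 0 0 0 0" --pt "-0.33 -0.228 0 0 0 0" --pt "-0.33 -0.228 0 0 0 0" --pt "-0.33 -0.228 0 0 0 0" --pt "-0.33 -0.228 0 0 0 0" --pt "-0.33 -0.228 0 0 0 0" --jaw 0.7

```text
time: 3.2
position: [0.6709, 0.0356, 0.4815]
tool_rot: [-3.141, -0.0, -1.599]
contact_force: [-0.2, 0.3, 0.2]
opening: 0.701
```

Emit:
send_rows --pt "0 0 -0.0 0 0 0" --pt "0 0 0.21 0 0 0" --pt "0 0 0.22 0 0 0" --pt "0 0 0.215 0 0 0" --pt "0 0 0 0 0 0"

```text
time: 3.82
position: [0.6691, 0.0334, 0.4022]
tool_rot: [3.137, -0.001, -1.599]
contact_force: [-0.5, -0.5, 0.8]
opening: 0.694
```

Emit:
send_rows --pt "0 0 0 0 0 0" --pt "0 0 0 0 0 0" --pt "0 0 0 0 0 0" --pt "0 0 0 0 0 0" --pt "0 0 0 0 0 0" --jaw 0 --force 50

```text
time: 4.45
position: [0.6705, 0.0344, 0.4057]
tool_rot: [-3.139, 0.001, -1.599]
contact_force: [0.2, 1.9, 6.5]
opening: 0.22
```

Run:
```python
from station import env
import cv2
a=env.get_image("top")[170:300,230:410]; b=env.get_image("side")[120:320,200:370]
cv2.imwrite("pics/z3.png",cv2.hconcat([cv2.resize(a,(400,289)),cv2.resize(b,(340,400))[:289]])[:,:,::-1])
o=env.observe();print(o['contact_force'],o['wrist_torque'],o['opening']*85)
```

```text
[-0.87861771  1.86159193  6.42047019] [ 0.31206694  0.1191285  -0.02049204] 18.73224927472195
```

View pics/z3.png

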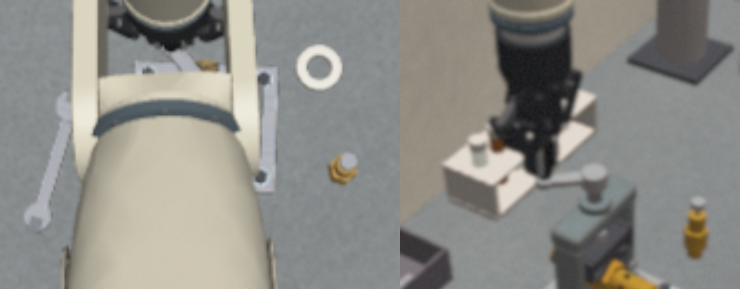

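```bash
cat > circ.py <<'E'
import numpy as np,sys,json
def rows(phi0,step,n,yaw=-1.599,r=.055):
    out=[]
    for k in range(n):
        a=np.radians(phi0-k*step);b=np.radians(phi0-(k+1)*step)
        d=r*np.array([np.cos(b)-np.cos(a),np.sin(b)-np.sin(a)])
        c,s=np.cos(yaw),np.sin(yaw)
        out.append([round((c*d[0]+s*d[1])/.12,3),round((s*d[0]-c*d[1])/.12,3),round(.0008*np.radians(step)/.12,4),0,0,0])
    return out
print(json.dumps(rows(*[float(x) for x in sys.argv[1:3]],int(sys.argv[3]))))
E
python3 circ.py 38.6 15 20
```

```text
[[0.101, -0.065, 0.0017, 0, 0, 0], [0.114, -0.036, 0.0017, 0, 0, 0], [0.12, -0.006, 0.0017, 0, 0, 0], [0.117, 0.025, 0.0017, 0, 0, 0], [0.106, 0.055, 0.0017, 0, 0, 0], [0.089, 0.081, 0.0017, 0, 0, 0], [0.065, 0.101, 0.0017, 0, 0, 0], [0.036, 0.114, 0.0017, 0, 0, 0], [0.006, 0.12, 0.0017, 0, 0, 0], [-0.025, 0.117, 0.0017, 0, 0, 0], [-0.055, 0.106, 0.0017, 0, 0, 0], [-0.081, 0.089, 0.0017, 0, 0, 0], [-0.101, 0.065, 0.0017, 0, 0, 0], [-0.114, 0.036, 0.0017, 0, 0, 0], [-0.12, 0.006, 0.0017, 0, 0, 0], [-0.117, -0.025, 0.0017, 0, 0, 0], [-0.106, -0.055, 0.0017, 0, 0, 0], [-0.089, -0.081, 0.0017, 0, 0, 0], [-0.065, -0.101, 0.0017, 0, 0, 0], [-0.036, -0.114, 0.0017, 0, 0, 0]]
```

Emit:
send_rows --pt "0.101 -0.065 0.0017 0 0 0" --pt "0.114 -0.036 0.0017 0 0 0" --pt "0.12 -0.006 0.0017 0 0 0" --pt "0.117 0.025 0.0017 0 0 0"

```text
time: 5.05
position: [0.6789, -0.0199, 0.4049]
tool_rot: [-3.139, 0.002, -1.599]
contact_force: [-2.7, 7.8, 7.5]
opening: 0.22
```

```bash
cat > st.py <<'E'
from station import env
import numpy as np
o=env.observe();p=o['position'];d=p[:2]-np.array([.6265,.0005]);r=np.hypot(*d);ph=np.arctan2(d[1],d[0])
t=np.array([np.sin(ph),-np.cos(ph)]);f=o['contact_force']
print("t",o['time'],"p",p.round(4),"r",r.round(4),"phi",np.degrees(ph).round(1),"ftan",(f[:2]@t).round(1),"frad",(f[:2]@d/r).round(1),"fz",f[2].round(1),"tilt",o['tool_rot'].round(3), "op",o['opening'].round(3))
E
python3 st.py
```

```text
Traceback (most recent call last):
  File "st.py", line 5, in <module>
    print("t",o['time'],"p",p.round(4),"r",r.round(4),"phi",np.degrees(ph).round(1),"ftan",(f[:2]@t).round(1),"frad",(f[:2]@d/r).round(1),"fz",f[2].round(1),"tilt",o['tool_rot'].round(3), "op",o['opening'].round(3))
                                                                                                                                                                                                 ^^^^^^^^^^^^^^^^^^
AttributeError: 'float' object has no attribute 'round'
```

Emit:
send_rows --pt "0.106 0.055 0.0017 0 0 0" --pt "0.089 0.081 0.0017 0 0 0" --pt "0.065 0.101 0.0017 0 0 0" --pt "0.036 0.114 0.0017 0 0 0" --pt "0.006 0.12 0.0017 0 0 0" --pt "-0.025 0.117 0.0017 0 0 0" --pt "-0.055 0.106 0.0017 0 0 0" --pt "-0.081 0.089 0.0017 0 0 0" --pt "-0.101 0.065 0.0017 0 0 0" --pt "-0.114 0.036 0.0017 0 0 0" --pt "-0.12 0.006 0.0017 0 0 0" --pt "-0.117 -0.025 0.0017 0 0 0" --pt "-0.106 -0.055 0.0017 0 0 0" --pt "-0.089 -0.081 0.0017 0 0 0" --pt "-0.065 -0.101 0.0017 0 0 0" --pt "-0.036 -0.114 0.0017 0 0 0"

```text
time: 7.05
position: [0.6187, 0.0547, 0.4015]
tool_rot: [3.141, 0.0, -1.598]
contact_force: [-6.2, -0.7, 9.0]
opening: 0.223
```

```bash
sed -i "s/o\['opening'\].round(3)/o['opening']/" st.py; python3 st.py; python3 circ.py 98.6 15 14
```

```text
t 7.05 p [0.6187 0.0547 0.4015] r 0.0548 phi 98.2 ftan -6.2 frad 0.2 fz 9.0 tilt [ 3.141  0.    -1.598] op 0.22300828328518102
[[-0.006, -0.12, 0.0017, 0, 0, 0], [0.025, -0.117, 0.0017, 0, 0, 0], [0.055, -0.106, 0.0017, 0, 0, 0], [0.081, -0.089, 0.0017, 0, 0, 0], [0.101, -0.065, 0.0017, 0, 0, 0], [0.114, -0.036, 0.0017, 0, 0, 0], [0.12, -0.006, 0.0017, 0, 0, 0], [0.117, 0.025, 0.0017, 0, 0, 0], [0.106, 0.055, 0.0017, 0, 0, 0], [0.089, 0.081, 0.0017, 0, 0, 0], [0.065, 0.101, 0.0017, 0, 0, 0], [0.036, 0.114, 0.0017, 0, 0, 0], [0.006, 0.12, 0.0017, 0, 0, 0], [-0.025, 0.117, 0.0017, 0, 0, 0]]
```

Emit:
send_rows --pt "-0.006 -0.12 0.001 0 0 0" --pt "0.025 -0.117 0.001 0 0 0" --pt "0.055 -0.106 0.001 0 0 0" --pt "0.081 -0.089 0.001 0 0 0" --pt "0.101 -0.065 0.001 0 0 0" --pt "0.114 -0.036 0.001 0 0 0" --pt "0.12 -0.006 0.001 0 0 0" --pt "0.117 0.025 0.0017 0 0 0" --pt "0.106 0.055 0.0017 0 0 0" --pt "0.089 0.081 0.0017 0 0 0" --pt "0.065 0.101 0.0017 0 0 0" --pt "0.036 0.114 0.0017 0 0 0"

```text
time: 8.55
position: [0.6359, -0.0544, 0.3991]
tool_rot: [-3.138, 0.001, -1.599]
contact_force: [5.1, 7.6, 1.2]
opening: 0.221
```

```bash
python3 st.py;python3 - <<'E'
from station import env
import cv2
b=env.get_image("side"); cv2.imwrite("pics/z4.png",cv2.resize(b[170:300,250:400],None,fx=5,fy=5,interpolation=cv2.INTER_CUBIC)[:,:,::-1])
print(env.landmark_of("side","jaw"))
E
python3 circ.py -81.4 10 14
```

```text
t 8.55 p [ 0.6359 -0.0544  0.3991] r 0.0557 phi -80.3 ftan -6.4 frad -6.6 fz 1.2 tilt [-3.138e+00  1.000e-03 -1.599e+00] op 0.2205980051083524
[{'centre': [0.6308, -0.0023, 0.0963], 'conf': 0.74}]
[[0.007, 0.08, 0.0012, 0, 0, 0], [-0.007, 0.08, 0.0012, 0, 0, 0], [-0.02, 0.077, 0.0012, 0, 0, 0], [-0.033, 0.073, 0.0012, 0, 0, 0], [-0.046, 0.066, 0.0012, 0, 0, 0], [-0.056, 0.057, 0.0012, 0, 0, 0], [-0.065, 0.046, 0.0012, 0, 0, 0], [-0.072, 0.034, 0.0012, 0, 0, 0], [-0.077, 0.021, 0.0012, 0, 0, 0], [-0.08, 0.007, 0.0012, 0, 0, 0], [-0.08, -0.007, 0.0012, 0, 0, 0], [-0.077, -0.02, 0.0012, 0, 0, 0], [-0.073, -0.033, 0.0012, 0, 0, 0], [-0.066, -0.046, 0.0012, 0, 0, 0]]
```

View pics/z4.png

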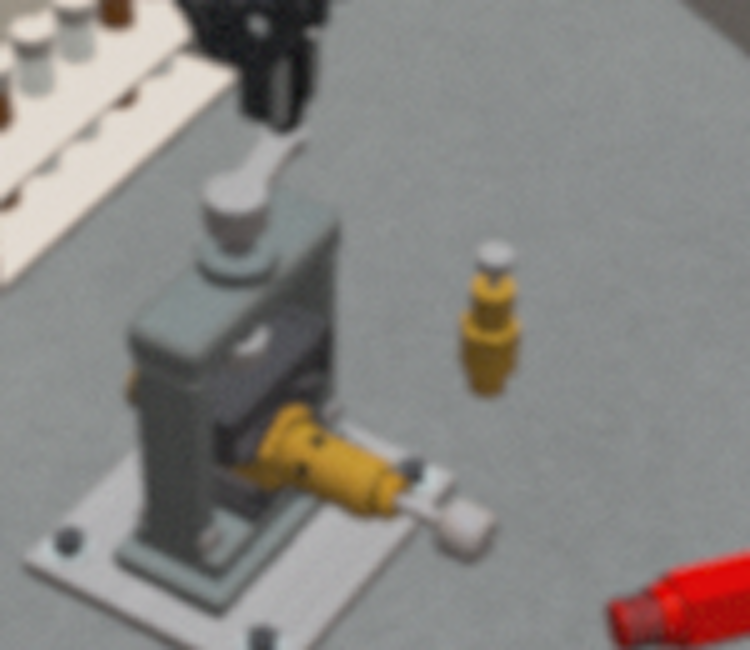

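Emit:
send_rows --pt "0.007 0.08 0.0012 0 0 0" --pt "-0.007 0.08 0.0012 0 0 0" --pt "-0.02 0.077 0.0012 0 0 0" --pt "-0.033 0.073 0.0012 0 0 0" --pt "-0.046 0.066 0.0012 0 0 0" --pt "-0.056 0.057 0.0012 0 0 0" --pt "-0.065 0.046 0.0012 0 0 0" --pt "-0.072 0.034 0.0012 0 0 0"

```text
time: 9.65
position: [0.5755, -0.0185, 0.398]
tool_rot: [-3.138, -0.002, -1.599]
contact_force: [4.3, -3.7, 2.8]
opening: 0.219
```

```bash
python3 st.py; python3 circ.py -161.4 10 20
```

```text
t 9.65 p [ 0.5755 -0.0185  0.398 ] r 0.0544 phi -159.5 ftan -4.9 frad -2.8 fz 2.8 tilt [-3.138e+00 -2.000e-03 -1.599e+00] op 0.2192495502722779
[[-0.077, 0.021, 0.0012, 0, 0, 0], [-0.08, 0.007, 0.0012, 0, 0, 0], [-0.08, -0.007, 0.0012, 0, 0, 0], [-0.077, -0.02, 0.0012, 0, 0, 0], [-0.073, -0.033, 0.0012, 0, 0, 0], [-0.066, -0.046, 0.0012, 0, 0, 0], [-0.057, -0.056, 0.0012, 0, 0, 0], [-0.046, -0.065, 0.0012, 0, 0, 0], [-0.034, -0.072, 0.0012, 0, 0, 0], [-0.021, -0.077, 0.0012, 0, 0, 0], [-0.007, -0.08, 0.0012, 0, 0, 0], [0.007, -0.08, 0.0012, 0, 0, 0], [0.02, -0.077, 0.0012, 0, 0, 0], [0.033, -0.073, 0.0012, 0, 0, 0], [0.046, -0.066, 0.0012, 0, 0, 0], [0.056, -0.057, 0.0012, 0, 0, 0], [0.065, -0.046, 0.0012, 0, 0, 0], [0.072, -0.034, 0.0012, 0, 0, 0], [0.077, -0.021, 0.0012, 0, 0, 0], [0.08, -0.007, 0.0012, 0, 0, 0]]
```

Free-running tangential force is about 5–6 N. I'll continue in small calls of 3–4 rows, watching it.

Emit:
send_rows --pt "-0.077 0.021 0.0012 0 0 0" --pt "-0.08 0.007 0.0012 0 0 0" --pt "-0.08 -0.007 0.0012 0 0 0" --pt "-0.077 -0.02 0.0012 0 0 0"

```text
time: 10.15
position: [0.5758, 0.0192, 0.3974]
tool_rot: [-3.141, -0.002, -1.598]
contact_force: [-2.6, -4.5, 7.2]
opening: 0.221
```

```bash
python3 st.py
```

```text
t 10.15 p [0.5758 0.0192 0.3974] r 0.0541 phi 159.7 ftan -5.1 frad 0.9 fz 7.2 tilt [-3.141e+00 -2.000e-03 -1.598e+00] op 0.2209606649633087
```

Emit:
send_rows --pt "-0.073 -0.033 0.0012 0 0 0" --pt "-0.066 -0.046 0.0012 0 0 0" --pt "-0.057 -0.056 0.0012 0 0 0"

```text
time: 10.52
position: [0.5924, 0.0427, 0.3969]
tool_rot: [3.141, -0.001, -1.598]
contact_force: [-4.5, -2.1, 8.8]
opening: 0.221
```

```bash
python3 st.py
```

```text
t 10.525 p [0.5924 0.0427 0.3969] r 0.0543 phi 129.0 ftan -4.8 frad 1.2 fz 8.8 tilt [ 3.141e+00 -1.000e-03 -1.598e+00] op 0.22129787209582405
```

Emit:
send_rows --pt "-0.046 -0.065 0.0012 0 0 0" --pt "-0.034 -0.072 0.0012 0 0 0"

```text
time: 10.78
position: [0.6091, 0.0522, 0.3967]
tool_rot: [3.14, -0.0, -1.598]
contact_force: [-6.0, 0.4, 9.7]
opening: 0.221
```

```bash
python3 st.py
```

```text
t 10.775 p [0.6091 0.0522 0.3967] r 0.0545 phi 108.6 ftan -5.6 frad 2.3 fz 9.7 tilt [ 3.14  -0.    -1.598] op 0.2210604126759586
```

Emit:
send_rows --pt "-0.021 -0.077 0.001 0 0 0"

```text
time: 10.9
position: [0.6185, 0.0546, 0.3966]
tool_rot: [3.141, 0.0, -1.598]
contact_force: [-6.0, 1.2, 9.5]
opening: 0.219
```

```bash
python3 st.py
```

```text
t 10.9 p [0.6185 0.0546 0.3966] r 0.0547 phi 98.5 ftan -5.8 frad 2.1 fz 9.5 tilt [ 3.141  0.    -1.598] op 0.21882681939633705
```

Emit:
send_rows --pt "-0.007 -0.08 0.001 0 0 0"

```text
time: 11.02
position: [0.6282, 0.0553, 0.3964]
tool_rot: [3.141, 0.001, -1.599]
contact_force: [-4.9, 2.4, 7.2]
opening: 0.219
```

```bash
python3 st.py
```

```text
t 11.025 p [0.6282 0.0553 0.3964] r 0.0548 phi 88.3 ftan -5.0 frad 2.3 fz 7.2 tilt [ 3.141e+00  1.000e-03 -1.599e+00] op 0.2190213343449217
```

Emit:
send_rows --pt "0.007 -0.08 0.001 0 0 0"

```text
time: 11.15
position: [0.6378, 0.0543, 0.3963]
tool_rot: [3.141, 0.001, -1.598]
contact_force: [-4.6, 3.8, 8.4]
opening: 0.224
```

```bash
python3 st.py
```

```text
t 11.15 p [0.6378 0.0543 0.3963] r 0.055 phi 78.1 ftan -5.3 frad 2.8 fz 8.4 tilt [ 3.141e+00  1.000e-03 -1.598e+00] op 0.22396758240762157
```

Emit:
send_rows --pt "0.02 -0.077 0.001 0 0 0"

```text
time: 11.28
position: [0.6471, 0.0517, 0.3962]
tool_rot: [3.141, 0.001, -1.598]
contact_force: [-3.2, 3.5, 7.6]
opening: 0.222
```

```bash
python3 st.py
```

```text
t 11.275 p [0.6471 0.0517 0.3962] r 0.0552 phi 68.1 ftan -4.3 frad 2.1 fz 7.6 tilt [ 3.141e+00  1.000e-03 -1.598e+00] op 0.22210443907619393
```

Emit:
send_rows --pt "0.033 -0.073 0.001 0 0 0" --pt "0.046 -0.066 0.001 0 0 0"

```text
time: 11.52
position: [0.6637, 0.0418, 0.3959]
tool_rot: [-3.141, 0.001, -1.598]
contact_force: [-2.8, 4.8, 6.3]
opening: 0.219
```

```bash
python3 st.py
```

```text
t 11.525 p [0.6637 0.0418 0.3959] r 0.0556 phi 48.0 ftan -5.3 frad 1.7 fz 6.3 tilt [-3.141e+00  1.000e-03 -1.598e+00] op 0.21941608240430235
```

Emit:
send_rows --pt "0.056 -0.057 0.001 0 0 0"

```text
time: 11.65
position: [0.6704, 0.0348, 0.3957]
tool_rot: [-3.141, 0.001, -1.598]
contact_force: [-1.2, 5.1, 6.0]
opening: 0.219
```

```bash
python3 st.py
python3 - <<'E'
from station import env
import cv2
b=env.get_image("side"); cv2.imwrite("pics/z5.png",cv2.resize(b[170:300,250:400],None,fx=5,fy=5,interpolation=cv2.INTER_CUBIC)[:,:,::-1])
print(env.landmark_of("side","jaw"))
E
```

```text
t 11.65 p [0.6704 0.0348 0.3957] r 0.0557 phi 38.0 ftan -4.8 frad 2.2 fz 6.0 tilt [-3.141e+00  1.000e-03 -1.598e+00] op 0.21898840098925867
[{'centre': [0.6326, -0.0007, 0.0935], 'conf': 0.83}, {'centre': [0.3644, 0.3733, 0.0005], 'conf': 0.55}]
```

View pics/z5.png

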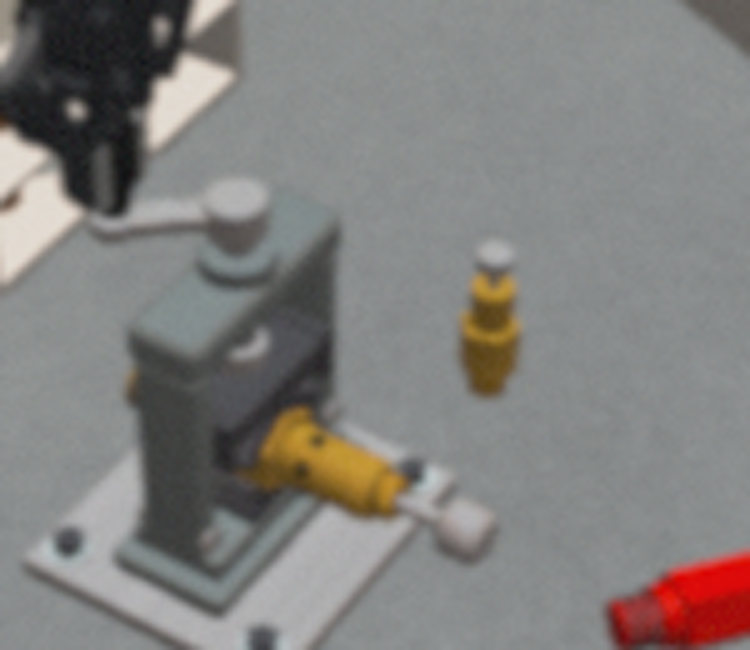

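Emit:
send_rows --pt "0.065 -0.046 0.001 0 0 0"

```text
time: 11.88
position: [0.6756, 0.027, 0.3957]
tool_rot: [-3.141, 0.001, -1.598]
contact_force: [-2.6, 5.4, 6.4]
opening: 0.22
```

```bash
python3 st.py
```

```text
t 11.875 p [0.6756 0.027  0.3957] r 0.0558 phi 28.4 ftan -6.0 frad 0.2 fz 6.4 tilt [-3.141e+00  1.000e-03 -1.598e+00] op 0.22022698919391595
```

Emit:
send_rows --pt "0.072 -0.034 0.001 0 0 0"

```text
time: 12.0
position: [0.6796, 0.0182, 0.3956]
tool_rot: [-3.141, 0.002, -1.598]
contact_force: [-1.3, 6.1, 6.5]
opening: 0.218
```

```bash
python3 st.py
```

```text
t 12.0 p [0.6796 0.0182 0.3956] r 0.056 phi 18.4 ftan -6.2 frad 0.7 fz 6.5 tilt [-3.141e+00  2.000e-03 -1.598e+00] op 0.21761649938814215
```

Emit:
send_rows --pt "0.077 -0.021 0.001 0 0 0"

```text
time: 12.12
position: [0.6819, 0.0089, 0.3956]
tool_rot: [-3.14, 0.002, -1.598]
contact_force: [-1.7, 7.2, 7.0]
opening: 0.219
```

```bash
python3 st.py; python3 circ.py 8.6 10 12
```

```text
t 12.125 p [0.6819 0.0089 0.3956] r 0.056 phi 8.7 ftan -7.4 frad -0.6 fz 7.0 tilt [-3.140e+00  2.000e-03 -1.598e+00] op 0.21863608729218967
[[0.08, -0.007, 0.0012, 0, 0, 0], [0.08, 0.007, 0.0012, 0, 0, 0], [0.077, 0.02, 0.0012, 0, 0, 0], [0.073, 0.033, 0.0012, 0, 0, 0], [0.066, 0.046, 0.0012, 0, 0, 0], [0.057, 0.056, 0.0012, 0, 0, 0], [0.046, 0.065, 0.0012, 0, 0, 0], [0.034, 0.072, 0.0012, 0, 0, 0], [0.021, 0.077, 0.0012, 0, 0, 0], [0.007, 0.08, 0.0012, 0, 0, 0], [-0.007, 0.08, 0.0012, 0, 0, 0], [-0.02, 0.077, 0.0012, 0, 0, 0]]
```

Force is rising (6.0, 6.2, 7.4 N) — contact has begun. Continuing carefully.

Emit:
send_rows --pt "0.08 -0.007 0.001 0 0 0"

```text
time: 12.25
position: [0.6825, -0.0005, 0.3955]
tool_rot: [-3.14, 0.002, -1.599]
contact_force: [-1.7, 8.2, 7.6]
opening: 0.218
```

```bash
python3 st.py
```

```text
t 12.25 p [ 6.825e-01 -5.000e-04  3.955e-01] r 0.056 phi -1.1 ftan -8.2 frad -1.8 fz 7.6 tilt [-3.140e+00  2.000e-03 -1.599e+00] op 0.21770043473527015
```

Emit:
send_rows --pt "0.08 0.007 0.001 0 0 0"

```text
time: 12.38
position: [0.6816, -0.01, 0.3955]
tool_rot: [-3.139, 0.003, -1.599]
contact_force: [-0.1, 10.1, 6.5]
opening: 0.221
```

```bash
python3 st.py
```

```text
t 12.375 p [ 0.6816 -0.01    0.3955] r 0.056 phi -10.8 ftan -9.9 frad -2.0 fz 6.5 tilt [-3.139e+00  3.000e-03 -1.599e+00] op 0.22127315337364165
```

Emit:
send_rows --pt "0.077 0.02 0.001 0 0 0"

```text
time: 12.5
position: [0.679, -0.019, 0.3954]
tool_rot: [-3.139, 0.003, -1.599]
contact_force: [1.8, 11.2, 6.2]
opening: 0.22
```

```bash
python3 st.py
```

```text
t 12.5 p [ 0.679  -0.019   0.3954] r 0.0561 phi -20.4 ftan -11.1 frad -2.3 fz 6.2 tilt [-3.139e+00  3.000e-03 -1.599e+00] op 0.22013789801605843
```

Emit:
send_rows --pt "0 0 0 0 0 0" --pt "0 0 0 0 0 0" --pt "0 0 0 0 0 0" --pt "0 0 0 0 0 0" --pt "0 0 -0.1 0 0 0" --pt "0 0 -0.26 0 0 0" --pt "0 0 -0.26 0 0 0" --pt "0 0 0 0 0 0" --jaw 0.7

```text
time: 13.5
position: [0.6788, -0.0202, 0.4725]
tool_rot: [-3.136, -0.0, -1.599]
contact_force: [0.1, -0.0, -0.3]
opening: 0.7
```

Emit:
send_rows --pt "-0.03 0.3 0 0 0 0" --pt "-0.03 0.3 0 0 0 0" --pt "-0.03 0.3 0 0 0 0" --pt "-0.03 0.3 0 0 0 0" --pt "-0.03 0.3 0 0 0 0" --pt "0 0 0 0 0 0" --pt "0 0 0 0 0 0"

```text
time: 14.38
position: [0.4993, 0.0028, 0.4687]
tool_rot: [-3.141, -0.0, -1.599]
contact_force: [0.9, 0.5, 0.2]
opening: 0.699
```

```bash
python3 st.py
python3 - <<'E'
from station import env
import cv2
b=env.get_image("side"); cv2.imwrite("pics/side6.png",b[:,:,::-1]);cv2.imwrite("pics/z6.png",cv2.resize(b[170:300,250:400],None,fx=5,fy=5,interpolation=cv2.INTER_CUBIC)[:,:,::-1])
for t in("jaw","pull_knob","nut_face","crank_grip"):print(t,env.landmark_of("side",t)[:2])
E
```

```text
t 14.375 p [0.4993 0.0028 0.4687] r 0.1273 phi 179.0 ftan 0.6 frad -0.9 fz 0.2 tilt [-3.141 -0.    -1.599] op 0.6987263971800745
jaw [{'centre': [0.6288, -0.0015, 0.0921], 'conf': 0.86}]
pull_knob [{'centre': [0.4985, 0.0057, 0.0751], 'conf': 0.68}, {'centre': [0.3121, -0.1691, 0.0177], 'conf': 0.63}]
nut_face [{'centre': [0.3436, 0.243, 0.0151], 'conf': 0.91}, {'centre': [0.533, 0.0012, 0.0726], 'conf': 0.89}]
crank_grip [{'centre': [0.6814, -0.0016, 0.2404], 'conf': 0.6}, {'centre': [0.5745, -0.1601, 0.0012], 'conf': 0.56}]
```

View pics/z6.png

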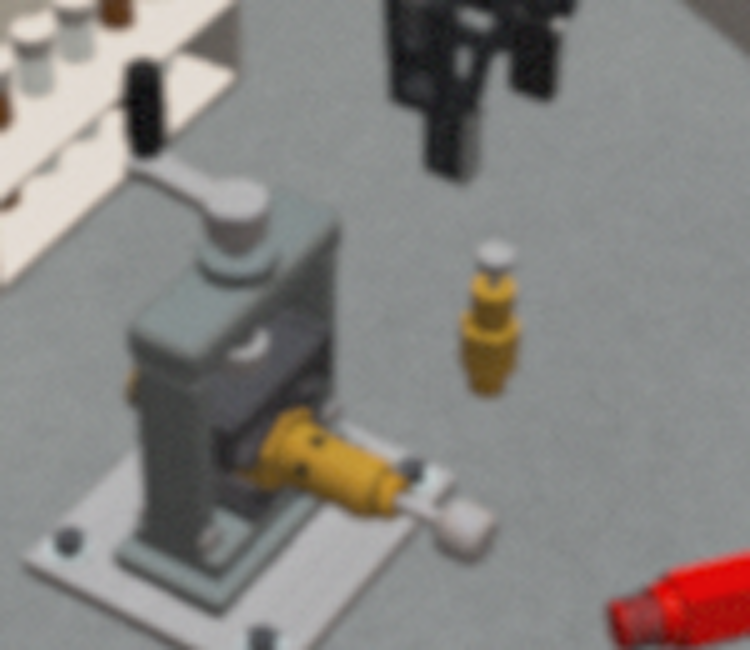

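Run:
```python
from h import *
np.set_printoptions(precision=4,suppress=True)
for z in(.236,.238): print("grip",atz("side",250+145/5-.4,170+107/5-.4,z))
print("knob",atz("side",250+468/5-.4,170+527/5-.4,.072), "before (z4/z2)",atz("side",230+452/4-.4,170+423/4-.4,.072))
for X in [(.6785,-.0197,.237),(.6705,.0356,.247),(.501,.0042,.072)]: print(X,(proj("side",X)-[250,170]+.4)*5)
```

```text
grip [ 0.683  -0.0107  0.236 ]
grip [ 0.6813 -0.0085  0.238 ]
knob [0.5008 0.0003 0.072 ] before (z4/z2) [0.5015 0.0021 0.072 ]
(0.6785, -0.0197, 0.237) [164.3284  98.3917]
(0.6705, 0.0356, 0.247) [106.3226 148.4933]
(0.501, 0.0042, 0.072) [463.6567 531.955 ]
```

Emit:
send_rows --pt "-0.009 -0.014 0.25 0 0 0" --pt "0 0 0.3 0 0 0" --pt "0 0 0.3 0 0 0" --pt "0 0 0.3 0 0 0" --pt "0 0 0.3 0 0 0" --pt "0 0 0.25 0 0 0" --pt "0 0 0.2 0 0 0" --pt "0 0 0.12 0 0 0" --pt "0 0 0 0 0 0" --pt "0 0 0 0 0 0" --jaw 0.55

```text
time: 15.88
position: [0.501, 0.0038, 0.2268]
tool_rot: [-3.141, 0.0, -1.599]
contact_force: [0.2, -0.5, 0.1]
opening: 0.551
```

```bash
python3 st.py
python3 - <<'E'
from station import env
import cv2
b=env.get_image("side"); cv2.imwrite("pics/side7.png",b[:,:,::-1]);cv2.imwrite("pics/z7.png",cv2.resize(b[200:320,260:410],None,fx=5,fy=5,interpolation=cv2.INTER_CUBIC)[:,:,::-1])
a=env.get_image("top");cv2.imwrite("pics/top7.png",a[:,:,::-1])
E
```

```text
t 15.875 p [0.501  0.0038 0.2268] r 0.1255 phi 178.5 ftan -0.5 frad -0.2 fz 0.1 tilt [-3.141  0.    -1.599] op 0.5506313432605557
```

View pics/z7.png

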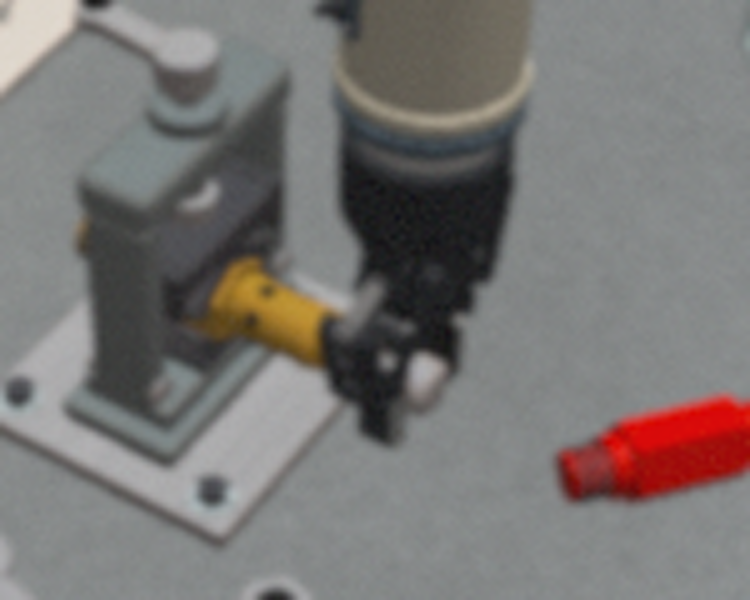

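View pics/top7.png

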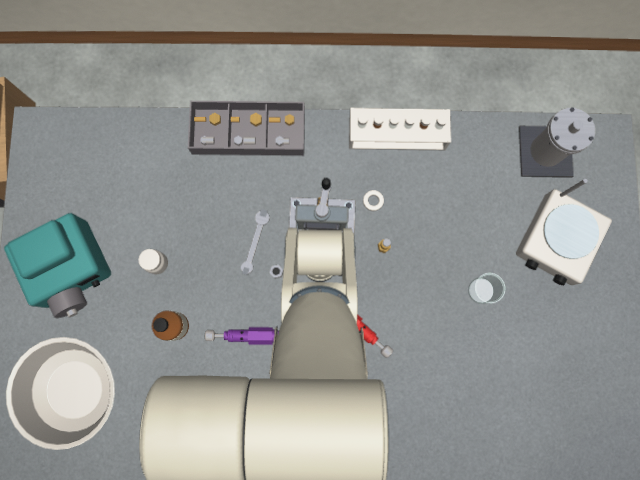

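Emit:
send_rows --pt "0 0 0 0 0 0" --pt "0 0 0 0 0 0" --pt "0 0 0 0 0 0" --pt "0 0 0 0 0 0" --pt "0 0 0 0 0 0" --pt "0 0 0 0 0 0" --jaw 0 --force 80

```text
time: 16.73
position: [0.5008, 0.004, 0.227]
tool_rot: [-3.14, 0.0, -1.599]
contact_force: [-2.2, 2.4, 7.1]
opening: 0.291
```

```bash
python3 st.py; python3 -c "
from station import env
o=env.observe();print(o['contact_force'],o['wrist_torque'],o['opening']*85,o['position'])"
```

```text
t 16.725 p [0.5008 0.004  0.227 ] r 0.1258 phi 178.4 ftan 2.3 frad 2.2 fz 7.1 tilt [-3.14   0.    -1.599] op 0.29147988726227475
[-2.17255038  2.3501675   7.11295759] [ 0.29847471  0.21365267 -0.1003482 ] 24.775790417293354 [0.50079757 0.00401298 0.2269906 ]
```

Emit:
send_rows --pt "0 0.025 0 0 0 0" --pt "0 0.025 0 0 0 0" --pt "0 0.025 0 0 0 0" --pt "0 0.025 0 0 0 0" --pt "0 0 0 0 0 0" --pt "0 0 0 0 0 0" --pt "0 0 0 0 0 0"

```text
time: 17.6
position: [0.4907, 0.0043, 0.2272]
tool_rot: [-3.135, 0.0, -1.599]
contact_force: [8.4, 2.4, -2.0]
opening: 0.292
```

Run:
```python
from station import env
import cv2
o=env.observe();print(o['contact_force'],o['opening']*85,o['position'])
b=env.get_image("side"); cv2.imwrite("pics/side8.png",b[:,:,::-1]);cv2.imwrite("pics/z8.png",cv2.resize(b[200:320,260:410],None,fx=5,fy=5,interpolation=cv2.INTER_CUBIC)[:,:,::-1])
for t in("pull_knob","nut_face","valve"):print(t,env.landmark_of("side",t)[:3])
```

```text
[ 8.42805705  2.36450936 -1.98731253] 24.857030254395806 [0.49072794 0.00429474 0.22719805]
pull_knob [{'centre': [0.3433, 0.2827, 0.0164], 'conf': 0.59}, {'centre': [0.4906, -0.0, 0.0734], 'conf': 0.52}, {'centre': [0.311, -0.1703, 0.0202], 'conf': 0.44}]
nut_face [{'centre': [0.334, -0.1407, 0.0168], 'conf': 0.97}, {'centre': [0.3433, 0.2453, 0.0154], 'conf': 0.87}, {'centre': [0.536, 0.0022, 0.0706], 'conf': 0.69}]
valve [{'centre': [0.3916, -0.0662, 0.0184], 'conf': 0.87}, {'centre': [0.3427, 0.1521, 0.0187], 'conf': 0.8}, {'centre': [0.6305, 0.0038, 0.0754], 'conf': 0.73}]
```

View pics/z8.png

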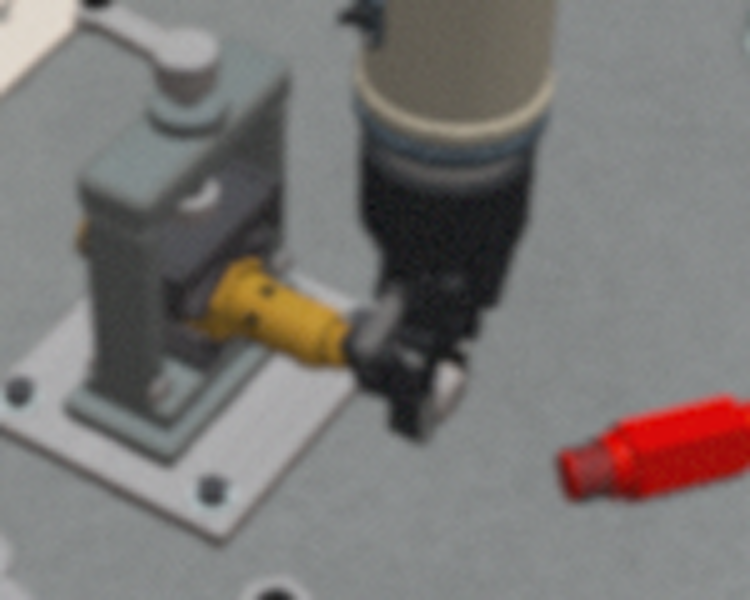

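Emit:
send_rows --pt "0 0.025 0 0 0 0" --pt "0 0.025 0 0 0 0" --pt "0 0 0 0 0 0" --pt "0 0 0 0 0 0" --pt "0 0 0 0 0 0"

```text
time: 18.42
position: [0.4851, 0.0044, 0.2273]
tool_rot: [-3.134, 0.0, -1.599]
contact_force: [10.2, 1.4, -3.4]
opening: 0.294
```

```bash
cat > gp.py <<'E'
from h import *
ax=np.array([-np.cos(.028),np.sin(.028),0])
def g(p,r): return np.array(p)+Ro.from_euler('xyz',r).as_matrix()[:,2]*.155
g0=g([.5008,.0040,.2270],[-3.140,0,-1.599])
if __name__=="__main__":
    o=env.observe(); x=g(o['position'],o['tool_rot'])
    print(o['time'],"F",o['contact_force'].round(2),"op",o['opening']*85,"p",o['position'].round(4),"rot",o['tool_rot'].round(4),"tip",x.round(4),"disp mm",((x-g0)@ax*1000).round(2))
E
python3 gp.py
python3 - <<'E'
from station import env
import cv2
b=env.get_image("side"); cv2.imwrite("pics/side9.png",b[:,:,::-1]);cv2.imwrite("pics/z9.png",cv2.resize(b[230:300,300:380],None,fx=8,fy=8,interpolation=cv2.INTER_CUBIC)[:,:,::-1])
E
```

```text
18.425 F [10.17  1.44 -3.38] op 25.02707150390003 p [0.4851 0.0044 0.2273] rot [-3.1338e+00  4.0000e-04 -1.5990e+00] tip [0.4863 0.0045 0.0723] disp mm 14.71
```

View pics/z9.png

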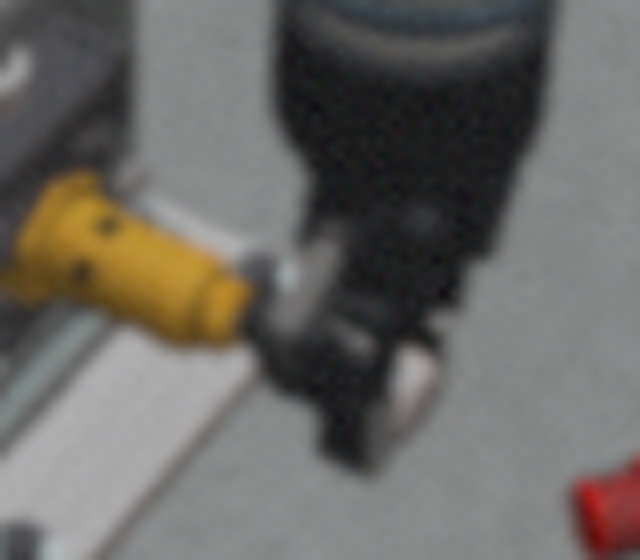

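Run:
```python
from h import *
A=cv2.imread("pics/side7.png");A6=cv2.imread("pics/side6.png");B=cv2.imread("pics/side9.png")
def m(src,dst,x0,y0,w,h,s=12):
    K=8
    t=cv2.resize(src[y0:y0+h,x0:x0+w],None,fx=K,fy=K,interpolation=cv2.INTER_CUBIC)
    d=cv2.resize(dst[y0-s:y0+h+s,x0-s:x0+w+s],None,fx=K,fy=K,interpolation=cv2.INTER_CUBIC)
    r=cv2.matchTemplate(d,t,cv2.TM_CCOEFF_NORMED);_,v,_,l=cv2.minMaxLoc(r)
    return np.array(l)/K-s,round(v,3)
print("bonnet 6->9",m(A6,B,302,250,20,18,4),"7->9",m(A,B,302,250,20,18,4))
print("plate bolt",m(A,B,296,292,14,12,4))
print("knob 7->9",m(A,B,340,266,12,18,12))
k=np.array([.489,.004,.072]);ax=np.array([-1,.028,0])
for d in(.0,.012,.0147,.017): print(d,proj("side",k+ax*d)-proj("side",k))
```

```text
bonnet 6->9 (array([0., 0.]), 0.998) 7->9 (array([0., 0.]), 0.998)
plate bolt (array([0., 0.]), 0.998)
knob 7->9 (array([6.375, 2.625]), 0.705)
0.0 [0. 0.]
0.012 [4.49258918 2.09027031]
0.0147 [5.50882526 2.56304974]
0.017 [6.37608008 2.96650593]
```

Run:
```python
from h import *
from scipy.ndimage import map_coordinates
ims={n:cv2.cvtColor(cv2.imread(f"pics/side{n}.png"),cv2.COLOR_BGR2GRAY).astype(float) for n in(0,6,7,8,9)}
k=np.array([.501,.0042,.072]);ax=np.array([-1,.028,0])
ds=np.arange(0.0,.045,.0005)
for off in (-.004,0,.004):
  P=np.array([proj("side",k+ax*d+np.array([0,0,off])) for d in ds])
  for n,I in ims.items():
    v=map_coordinates(I,[P[:,1],P[:,0]],order=3)
    g=np.diff(v); i=g.argmin()   # bright->dark
    print(off,n,"edge mm",1000*ds[i]+.25,"drop",g[i].round(1))
def m(src,dst,x0,y0,w,h,s=12):
    K=8
    t=cv2.resize(src[y0:y0+h,x0:x0+w],None,fx=K,fy=K,interpolation=cv2.INTER_CUBIC)
    d=cv2.resize(dst[y0-s:y0+h+s,x0-s:x0+w+s],None,fx=K,fy=K,interpolation=cv2.INTER_CUBIC)
    r=cv2.matchTemplate(d,t,cv2.TM_CCOEFF_NORMED);_,v,_,l=cv2.minMaxLoc(r)
    return np.array(l)/K-s,v
A=cv2.imread("pics/side8.png");B=cv2.imread("pics/side9.png")
print("knob+finger 8->9",m(A,B,338,268,18,22,6))
print(proj("side",k+ax*.0147)-proj("side",k+ax*.0094))
```

```text
-0.004 0 edge mm 8.25 drop -4.0
-0.004 6 edge mm 7.25 drop -3.9
-0.004 7 edge mm 6.750000000000001 drop -3.3
-0.004 8 edge mm 17.75 drop -2.5
-0.004 9 edge mm 23.75 drop -3.1
0 0 edge mm 8.25 drop -5.1
0 6 edge mm 8.75 drop -5.1
0 7 edge mm 8.25 drop -4.7
0 8 edge mm 18.75 drop -3.4
0 9 edge mm 24.25 drop -5.0
0.004 0 edge mm 9.75 drop -5.8
0.004 6 edge mm 10.25 drop -5.8
0.004 7 edge mm 9.250000000000002 drop -5.1
0.004 8 edge mm 19.75 drop -5.2
0.004 9 edge mm 24.75 drop -5.2
knob+finger 8->9 (array([2.   , 0.875]), 0.996947169303894)
[1.97608986 0.91986757]
```

```bash
python3 gp.py
python3 - <<'E'
from station import env
print(env.job_done())
E
python3 gp.py
```

```text
18.475 F [11.19  0.85 -3.08] op 24.601009720015153 p [0.4851 0.0045 0.2273] rot [-3.1337e+00  4.0000e-04 -1.5989e+00] tip [0.4864 0.0045 0.0723] disp mm 14.69
the job is handed in; nothing more can be done
None
the job is handed in; nothing more can be done
```

I clamped the valve, let go of the crank, then drew the pull knob out about 15 mm to the ring mark. I handed the job in at 18.5 s, still holding the knob with an 80 N grip.

**Clamping**
- I led the crank round about 13.6 rad. The force at the grip was about 5 N while it ran free and 11 N at the end, so it had plainly stiffened.
- After I let go, the side camera showed the crank about 10° back from where I had left it. By the force readings that leaves it roughly 0.7 rad past first touch, still within the 0.5–1 rad given for a firm grip.

**Pull**

| Check | Stem travel (target 15 mm) |
|---|---|
| Arm position, corrected for tilt | 14.7 mm |
| Spring force, 10.2 to 11.2 N (about 10.5 N expected) | about 15 to 17.5 mm |
| Knob's end in the side picture | 14.5 to 17 mm, mostly about 15.5 mm |

**Valve:** The bonnet shifted 0 pixels between the pictures before and after the pull, so the valve did not move in the jaws.

**Not seen:** The gripper hid the ring mark itself, so the level rests on the three travel figures above. I did not see anything else on the bench move in the pictures I viewed, but I took no measurements of those objects.

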